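Dock the mate caddy plate

ROBOT

A 7-joint arm with a two-finger parallel gripper is mounted at the origin on the work surface. World frame = base frame: x ahead of the robot, y to its left, z up, the work surface at z = 0. Lengths are in mm, angles in rad, forces in N, time in s.
With the tool pointing down it reaches from about 425 to 950 mm from the base axis. Payload 16.7 kg.
Tool frame: the origin (TCP) lies midway between the tips of the shut fingers; the grasp point (between the pads) lies 19 mm behind it; z points along the fingers, y is the line along which they close (so a half turn about z gives the same grasp; the last joint's range is limited). The gripper opens to 94 mm and grips with 3 to 60 N. Pads are 16 mm wide; open, the fingers measure 119 mm over their backs; the gripper's body (75 mm by 177 mm) begins 78 mm behind the grasp point.
Start: joints at [-1.351, 0.426, 0.074, 1.606, -0.034, 1.111, -0.067], TCP at [243.965, 629.328, 180.267] pointing down, gripper open.
Joint ranges: [-2.85, 2.85], [-0.5, 2.14], [-1.23, 1.37], [0.21, 2.46], [-1.02, 4.16], [0.16, 2.05], [-2.73, 2.73]. Speed limits (rad/s): [1.89, 1.89, 2.39, 2.39, 3.01, 3.01, 3.01].

INTERFACE

Orientations are given as a 3x3 rotation matrix whose columns are the frame's x, y, z axes.
In Python, from station import * gives the robot as it stands.
- The arm moves only by the shell command python3 -m inch 'ROWS' [FORCE]. ROWS is JSON, a list of rows, each a list of 5 numbers: the opening, from 0 (shut) to 1 (fully open), then the shift along the world's x, y, z in cm, then the turn about the world's z in rad. In form: [[gripper, x, y, z, yaw], ...]. A call has 1 to 8 rows; each row shifts and turns the commanded pose from where the row before left it; what a row does not reach is not made up. A row lasts 1/10 s, in which the tool goes at most 50 mm and 8.59 degrees, less where a joint would pass 70% of its speed; a pose out of reach is approached as far as the arm can. A call is refused whole if a number of a shift passes 5 or a number of a turn 0.15, either way. A call with a gripper value outside its range is refused whole. The fingers move at their own pace and stop on an object; FORCE is the grip in N (left out, the last holds). Time passes only in rows, so rows that do not move let the fingers close. It gives the time, the measured TCP pose, the force, the opening and the grip force at its end, in the units of the state.
- read_state(): the state, without advancing time (a new reading comes with each control period).
- grab_frame(name): name is "scene" or "side" or "wrist"; returns the picture (420x560x3 uint8, red, green, blue); there is no depth.
- camera_model(name): a dict with "mtx" (3x3 intrinsics, pixels), "k1" (the pictures are not rectified: a ray, as slopes to the right and down, at radius r is drawn at 1 + k1 r^2 times it, then the intrinsics apply), "rvec" (rotation vector, rad) and "tvec" (3), from world to camera coordinates, as OpenCV has them. Camera axes: x right, y down, z forward; pixel columns grow to the right and rows downward; lengths in mm; the calibration is good to about 2 mm. A picture is of the moment at which its call begins: read the wrist's pose just before it. camera_model takes no time and is no camera call; for the wrist camera it gives the pose at the moment of the call.
- close_job(): hands the job in; it is judged then, once.
Trained networks look in the newest picture that a camera, given by its name, has taken for a name from the list of things; names that differ only in an ending like _2 or _b are one class to them, and where a whole thing is asked for, a point or a joint stands for the part that bears it (a point fixed in the world has none). Each returns a list of dicts, best first, with "conf" (0 to 1); they miss things now and then, are a little off and sometimes report something else, mostly with a low value. They report only what shows in the picture. A call takes as long as a camera call. They do not tell look-alikes from the thing itself.
- spot_in(camera, label): "extent" ([left, top, width, height] in pixels, round what is visible of it).
- silhouettes(camera, label): "pixels" (420x560 bool, what is visible of it) and "extent" ([left, top, width, height] in pixels, round what is visible of it).
- spot_point(camera, label): "pixel" ([column, row] in pixels: a listed point, or the origin of a listed thing).
The state is a dict: "clock": time; "q": joint angles; "qd": joint speeds; "effort": joint torques, N m; "tool_pos": TCP position; "tool_rot": TCP orientation; "ft_force": force on the tool from outside, world axes, zero at the start; "moment": the same for the moment, N m; "finger_gap": opening from 0.0 (shut) to 1.0 (fully open); "gripper_force": force on a finger pad.
Only numpy, scipy, OpenCV 4.12 (cv2) and the standard library are available. Lean on these libraries where they do the work, as an engineer would, in place of code of your own. Each camera call takes 0.05 s, during which the arm holds its last target. There are 200 camera calls.

TASK

Lift the aluminium caddy plate by its wooden bridge handle and seat it on its dock: the three grooves under it on the dock's three balls, pressed down until all three sprung plungers snap over its rim and pull it fully home and level. Feel for the contact and press gently: about 15 N does it, and never push beyond about 25 N, nor drop the plate on the dock. Let go of it and leave the cup, canister, brush and saucers where they are.

Things in the scene. Friction and masses are not known exactly. Their poses are not given: they have to be found in the camera images.
- plate: Loose round aluminium caddy plate, 0.4 to 0.6 kg. Origin: centre of its underside; z up, x along the handle. Disc at z 8 to 20 mm, 140 mm across at its widest line (z 14), rim bevelled 45 deg from there to 128 mm across at z 8 and z 20. Fits the dock in any of three turns 120 deg apart.
- plate_grooves (a point): Middle of the plate's underside (same point and axes as the plate). Three radial 90 deg V grooves, 18 mm wide at the mouth, 9 mm deep, at 0, 120 and 240 deg from x, centred 48 mm from here; between them flat black lands at z 0, on which it stands. Small raised ribs on the plate's top near the rim mark the grooves; one is by the handle's +x end.
- plate_handle (a point): Middle of the wooden bridge handle, 62 mm above the plate's origin: a bar 80 long (x), 12 wide (y), 12 high, top 68 mm above the origin; free underneath down to the plate's top (z 20) but for two 8 mm posts at x = +34 and -34 mm.
- dock: Fixed foot of the dock, a round puck 112 mm across, 30 mm high. Origin: centre of its underside on the shelf; z up. Above it, on levelling screws, stands a steel head that is NOT measured: its underside is 30 to 60 mm above the shelf, its centre up to 2 mm off the foot's in x and in y, its turn up to 2 deg off. The plate seats on the head.
- dock_top (a point): Centre of the foot's top, 30 mm above the shelf, axes as the dock. The head above carries three slippery 16 mm steel balls, 48 mm from its middle at 0, 120, 240 deg from x, centres 11 mm above its underside; and at 60, 180, 300 deg three sprung plungers pointing inwards, in housings out to 101 mm from the middle and 40 mm above its underside.
- plunger0 (a joint): Travel outwards, m, of the sprung plunger at 60 deg: 0 with no plate, 0.005 to 0.006 as the rim's widest line passes, 0.002 to 0.0035 with the plate home and centred, pulling it down. Spring 3 N at 0 plus 250 N/m, damped. Slippery round nose, radius 5 mm, axis 31.4 mm above the head's underside.
- plunger1 (a joint): The same for the plunger at 180 deg. Home, the plate's origin is 13 mm above the head's underside (43 to 73 mm above the shelf). Coming down it meets the noses 12 to 13 mm above home (let go there it tips); 4 to 5 mm above home they pass its widest line, and once past it pull it down; let go then, it centres itself on the balls.
- plunger2 (a joint): The same for the plunger at 300 deg. Passing all three noses takes 10 to 15 N of push on top of the plate's weight; then the push turns into a pull.
- mate_cup: Steel mate cup, 82 mm across, 90 mm high, origin at the centre of its foot. Leave alone.
- canister: Aluminium canister with a press-button lid, 92 mm across, 129 mm high, origin at the centre of its foot. Leave alone.
- saucers: Short stack of four white saucers, 120 mm across, 39 mm high, origin at the centre of its foot. Leave alone.
- brush: Bamboo bombilla brush lying down, 190 mm long along its x axis, 12 mm thick, origin under its middle. Leave alone.
Not all that is in view belongs to the job. Leave any green or red look-alike of the plate alone.

How it is judged:
By the outcome, as a careful person would: the job done as asked, in the order asked, and still so for the second after the job is handed in, with the robot touching nothing.
It also fails if it takes over 54 s, if anything falls off the work surface, if the arm or the gripper's body presses on something with over 40 N, if the wrist force passes 120 N, or if a joint passes its speed limit or range.

## Working session

There is one attempt and no reset: what is moved stays moved. The work goes in short steps, Python scripts to look and compute and a shell command to move; the robot and the scene stay as the last step left them, time stands still between calls to the robot, and variables do not carry over. Pictures are saved under pics/ and viewed, at most 10 in all, crops included, and the job is handed in when it is done.

```bash
mkdir -p pics; cat > h.py <<'E'
from station import *
import numpy as np, cv2
def cam(n):
    m=camera_model(n); R=cv2.Rodrigues(np.array(m["rvec"],float))[0]; return np.array(m["mtx"],float),m["k1"],R,np.array(m["tvec"],float).ravel()
def ray(c,px):
    K,k1,R,t=c
    p=cv2.undistortPoints(np.array([[px]],float),K,np.array([k1,0,0,0,0.]))[0,0]
    return -R.T@t, R.T@np.array([p[0],p[1],1])
def onz(c,px,z):
    o,d=ray(c,px); return o+d*(z-o[2])/d[2]
def proj(c,P):
    K,k1,R,t=c
    return cv2.projectPoints(np.array(P,float).reshape(-1,1,3),cv2.Rodrigues(R)[0],t,K,np.array([k1,0,0,0,0.]))[0].reshape(-1,2)
def tri(obs):
    A=np.zeros((3,3));b=np.zeros(3)
    for c,px in obs:
        o,d=ray(c,px); d=d/np.linalg.norm(d); M=np.eye(3)-np.outer(d,d); A+=M;b+=M@o
    return np.linalg.solve(A,b)
E
python3 - <<'E'
from h import *
s=read_state();print(s["clock"],s["tool_rot"],s["ft_force"])
fs=[]
for n in ("scene","side","wrist"):
    f=grab_frame(n); cv2.imwrite(f"pics/{n}0.png",f[:,:,::-1]); fs.append(f)
    for l in ("plate","plate_handle","plate_grooves","dock","dock_top"):
        print(n,l,[(np.round(d["pixel"]),round(d["conf"],2)) for d in spot_point(n,l)[:3]],[d["extent"] for d in spot_in(n,l)[:3]] if l in("plate","dock") else "")
for n in ("scene","side","wrist"): c=cam(n); print(n,-c[2].T@c[3],c[2][2])
a=np.hstack(fs[:2]); cv2.imwrite("pics/a.png",cv2.resize(np.vstack(fs[:2]),(400*1,600))[:,:,::-1])
E
```

```text
0.0 [[-9.32392253e-01  3.61447892e-01 -3.27672165e-04]
 [ 3.61448019e-01  9.32391499e-01 -1.19283099e-03]
 [-1.25627506e-04 -1.23062283e-03 -9.99999235e-01]] [-0.93495506 -0.07560745 -0.49059466]
scene plate [(array([329., 228.]), 0.97), (array([439., 246.]), 0.95), (array([287., 256.]), 0.93)] [[303.9, 203.0, 52.3, 35.7], [350.4, 242.8, 59.7, 42.7], [260.5, 231.2, 58.8, 41.2]]
scene plate_handle [(array([290., 236.]), 0.95), (array([334., 205.]), 0.94), (array([383., 250.]), 0.58)] 
scene plate_grooves [(array([288., 260.]), 0.93), (array([383., 269.]), 0.73), (array([334., 227.]), 0.66)] 
scene dock [(array([231., 218.]), 0.89), (array([138., 204.]), 0.22)] [[207.9, 214.8, 37.7, 15.5]]
scene dock_top [(array([225., 211.]), 0.89)] 
side plate [(array([226., 149.]), 0.91), (array([236., 228.]), 0.83), (array([242., 184.]), 0.81)] [[217.3, 205.3, 40.5, 34.4], [268.6, 199.0, 45.5, 33.0], [225.6, 165.2, 39.1, 29.2]]
side plate_handle [(array([291., 205.]), 0.97), (array([222., 135.]), 0.91), (array([235., 215.]), 0.79)] 
side plate_grooves [(array([294., 217.]), 0.89), (array([189., 181.]), 0.88), (array([226., 148.]), 0.71)] 
side dock [(array([304., 280.]), 0.47)] [[291.5, 284.5, 31.4, 8.5]]
side dock_top [(array([246., 182.]), 0.71)] 
wrist plate [(array([  5., 285.]), 0.65)] [[0.0, 229.1, 64.3, 65.4], [128.4, 306.3, 103.0, 113.2]]
wrist plate_handle [(array([160., 391.]), 0.95)] 
wrist plate_grooves [(array([  8., 281.]), 0.75)] 
wrist dock [] []
wrist dock_top [] 
scene [1212.41116416  638.91499248  725.23224866] [-0.61424724 -0.56257885 -0.55335826]
side [ 282.84050183 -810.38880001 1113.61708612] [ 0.15174078  0.62307458 -0.76730229]
wrist [177.49178743 654.92509861 384.27906949] [ 0.23049619 -0.08954749 -0.96894414]
```

View pics/scene0.png

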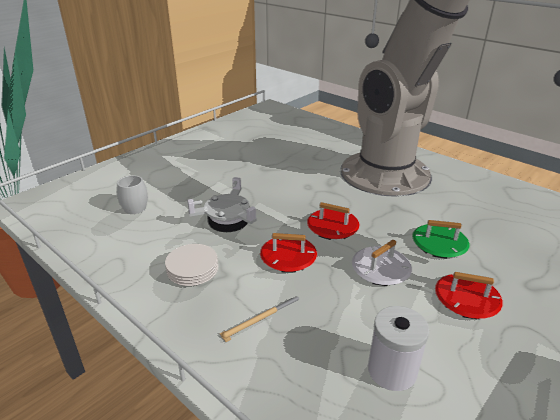

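View pics/side0.png

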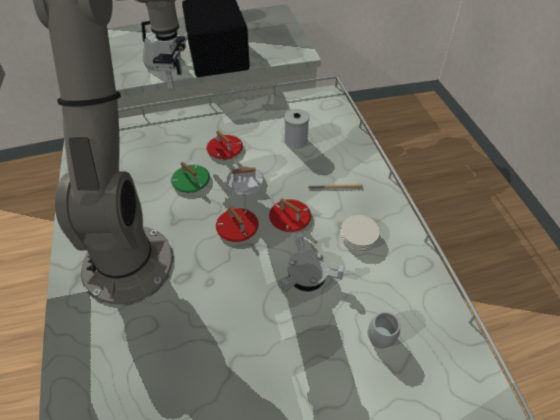

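View pics/wrist0.png

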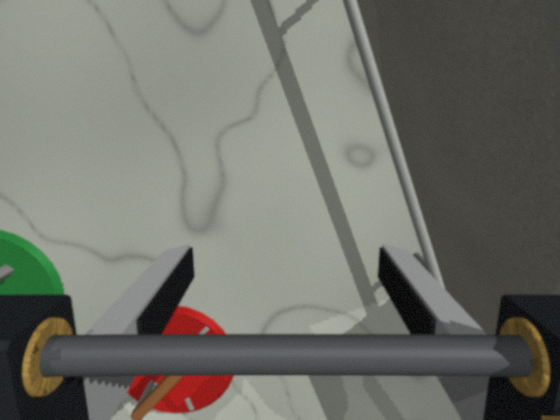

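The bare plate is at about scene (383,265) and side (245,180). The green and red ones are look-alikes. The dock is at scene (228,212) and side (308,270).

```bash
python3 - <<'E'
from h import *
S,D=cam("scene"),cam("side")
print("handle",tri([(S,(384,250)),(D,(243,171))]), onz(S,(383,250),62),onz(D,(243,171),62))
print("ends scene",onz(S,(374,257),62),onz(S,(395,243),62),"side",onz(D,(232,171),62),onz(D,(255,171),62))
print("plate centre scene",onz(S,(383,266),10),onz(D,(246,181),10))
print("dock foot scene",onz(S,(228,214),30),onz(D,(309,276),30))
for n,c in(("scene",S),("side",D)):
  for l in("dock_top","dock","canister","saucers","brush","mate_cup"):
    r=spot_point(n,l)[:2]; print(n,l,[(d["conf"],np.round(onz(c,d["pixel"],30 if l=="dock_top" else 0))) for d in r])
def up(n,x,y,w,h,k): 
    f=cv2.imread(f"pics/{n}0.png")[y:y+h,x:x+w]; return cv2.resize(f,(400,300),interpolation=cv2.INTER_CUBIC)
a=np.vstack([np.hstack([up("scene",180,165,92,69,1),up("scene",340,230,92,69,1)]),np.hstack([up("side",265,235,92,69,1),up("side",200,145,92,69,1)])])
cv2.imwrite("pics/crops.png",a)
E
```

```text
handle [422.56255522 248.90733554  58.5088643 ] [426.91384262 249.56252297  62.        ] [422.75900372 244.2877947   62.        ]
ends scene [462.47987934 248.17906148  62.        ] [385.16331554 256.18509466  62.        ] side [385.98428611 253.64382683  62.        ] [462.81331174 234.13153516  62.        ]
plate centre scene [418.08708373 251.61107469  10.        ] [430.38949227 244.70394513  10.        ]
dock foot scene [ 534.24326989 -159.52894869   30.        ] [ 530.01371091 -193.66346516   30.        ]
scene dock_top [(0.89, array([ 529., -175.,   30.]))]
scene dock [(0.89, array([ 514., -172.,    0.])), (0.22, array([ 644., -428.,    0.]))]
scene canister [(0.88, array([653., 419.,   0.]))]
scene saucers [(0.87, array([727., -88.,   0.]))]
scene brush [(0.77, array([722., 148.,   0.]))]
scene mate_cup [(0.93, array([ 654., -424.,    0.]))]
side dock_top [(0.71, array([426., 221.,  30.]))]
side dock [(0.47, array([ 519., -186.,    0.]))]
side canister [(0.8, array([668., 422.,   0.]))]
side saucers [(0.89, array([719., -85.,   0.]))]
side brush [(0.71, array([730., 152.,   0.]))]
side mate_cup [(0.73, array([ 655., -422.,    0.]))]
```

View pics/crops.png

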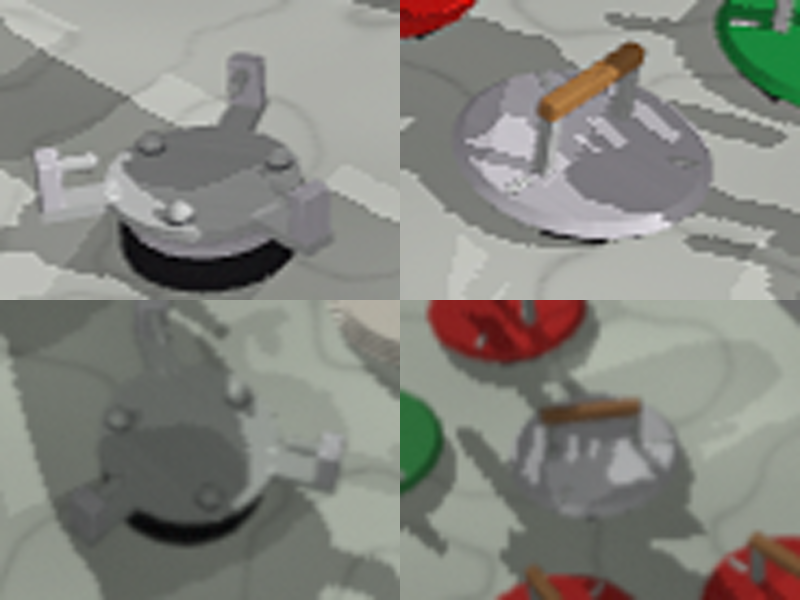

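The three dock balls are clear in both views: scene (214.5,198), (244,202), (221,213.5) and side (292.6,262.6), (319.7,257), (313.3,280.5). The plate handle runs roughly along world x, at about −10°. I'll move over the plate for a wrist look and fit the dock pose meanwhile.

```bash
python3 -m inch '[[1,2.4,-3.8,0,0.02],[1,2.4,-3.8,0,0.02],[1,2.4,-3.8,0,0.02],[1,2.4,-3.8,0,0.02],[1,2.4,-3.8,0,0.02],[1,2.4,-3.8,0,0.02],[1,2.4,-3.8,0,0.02],[1,2.4,-3.8,0,0.02]]'; python3 -m inch '[[1,2.4,-3.8,1,0.02],[1,2.4,-3.8,1,0.02],[1,0,0,0,0],[1,0,0,0,0]]'
cat >> h.py <<'E'
from scipy.optimize import least_squares
def pat(p,r=48,offs=(0,120,240)):
    a=p[3]+np.radians(offs); return np.c_[p[0]+r*np.cos(a),p[1]+r*np.sin(a),np.full(3,p[2])]
def fitballs(obs,x0,free=True):
    def res(p):
        o=[]
        for c,uv in obs:
            q=proj(c,pat(p)); d=np.linalg.norm(np.array(uv)[:,None]-q[None],axis=2)
            from scipy.optimize import linear_sum_assignment as L
            i,j=L(d); o.append((np.array(uv)[i]-q[j]).ravel())
        return np.concatenate(o)
    return min((least_squares(res,[*x0,a]) for a in np.radians([0,30,60,90])),key=lambda r:r.cost)
E
python3 - <<'E'
from h import *
S,D=cam("scene"),cam("side")
a=(S,[(214.5,198.1),(244.2,201.8),(221.2,213.5)]);b=(D,[(292.6,262.6),(319.7,256.9),(313.3,280.5)])
for o in([a,b],[a],[b]):
    r=fitballs(o,(530,-185,55)); print(r.x[:3],np.degrees(r.x[3]),np.sqrt(2*r.cost/len(r.fun)))
f=grab_frame("wrist"); cv2.imwrite("pics/w1.png",f[:,:,::-1])
print(cam("wrist"))
E
```

```text
clock: 2.6
tool_pos: [436.7, 323.7, 180.5]
tool_rot: [[-0.978, 0.207, 0.0], [0.207, 0.978, 0.0], [-0.0, 0.0, -1.0]]
ft_force: [0.1, 0.5, 1.1]
finger_gap: 0.997
gripper_force: 0.0
clock: 3.0
tool_pos: [484.5, 248.7, 200.6]
tool_rot: [[-0.985, 0.171, 0.0], [0.171, 0.985, 0.0], [-0.0, 0.001, -1.0]]
ft_force: [-0.5, 0.7, -1.4]
finger_gap: 1.0
gripper_force: 0.0
[ 529.67950185 -172.69084072   52.04533265] 30.042193573788957 0.9640838975307127
[ 523.92962204 -174.34115038   49.61230301] 150.1606629576294 0.3092817148231937
[ 533.32934688 -173.89593733   49.78453939] 29.77353824139337 0.05470425612759588
(array([[375.40841666,   0.        , 285.63677584],
       [  0.        , 375.40841666, 212.50223049],
       [  0.        ,   0.        ,   1.        ]]), 0.019898934508220285, array([[ 1.69770445e-01,  9.85483551e-01,  4.07497369e-04],
       [ 9.54895121e-01, -1.64603134e-01,  2.47145939e-01],
       [ 2.43625334e-01, -4.15689588e-02, -9.68978183e-01]]), array([-328.05273898, -451.65886692,  301.87016923]))
```

View pics/w1.png

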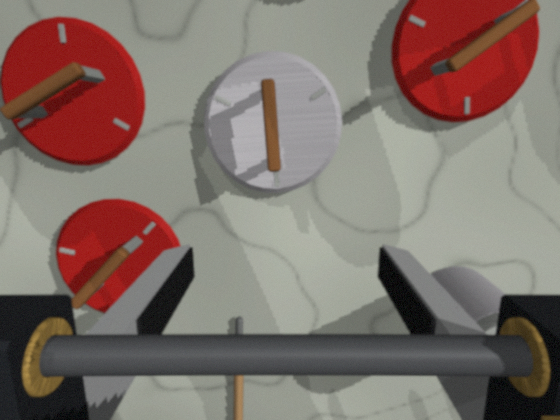

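The plate's ribs show at (222,100), (318,93) and one by the handle's lower end, so handle +x is image-down (world +x). The handle top runs from (268,80) to (274,170).

```bash
python3 - <<'E'
from h import *
c=cam("wrist"); f=cv2.imread("pics/w1.png")
hsv=cv2.cvtColor(f,cv2.COLOR_BGR2HSV); m=((hsv[...,0]<22)&(hsv[...,1]>90)).astype(np.uint8); m[:, :225]=0; m[:,325:]=0; m[:60]=0; m[200:]=0
n,l,st,ce=cv2.connectedComponentsWithStats(m); k=1+np.argmax(st[1:,4]); print(st[k])
v,u=np.nonzero(l==k); P=np.array([onz(c,(a,b),68)[:2] for a,b in zip(u,v)]); mu=P.mean(0); w,V=np.linalg.eigh(np.cov((P-mu).T)); d=V[:,1]*np.sign(V[0,1])
t=(P-mu)@d; print("handle",mu+d*(t.max()+t.min())/2,np.degrees(np.arctan2(d[1],d[0])),np.ptp(t))
s=read_state();T=np.array(s["tool_rot"]);print("toolx",np.degrees(np.arctan2(T[1,0],T[0,0])), s["tool_pos"],s["ft_force"])
for z in(14,):
  print("ribs", [np.round(onz(c,p,20)) for p in ((222,100),(318,93),(276,180))], "centre",onz(c,(274,122),14))
for h in spot_point("wrist","plate_handle"): print(h["pixel"],h["conf"],onz(c,h["pixel"],62))
E
```

```text
[ 262   80   18   91 1067]
handle [419.35501026 247.46835522] -5.845363877812951 76.84213575644137
toolx 170.2500444342157 [483.69830671 249.77067235 200.25499618] [-0.97407145  0.14901291 -0.37007725]
ribs [array([387., 203.,  20.]), array([397., 297.,  20.]), array([474., 241.,  20.])] centre [416.63821486 249.18316288  14.        ]
[99.5, 274.3] 0.88 [529.98656424  57.12759848  62.        ]
[44.0, 94.7] 0.83 [360.67740281  59.12875053  62.        ]
[270.1, 125.4] 0.78 [418.53863424 246.76693389  62.        ]
```

```bash
python3 -m inch '[[1,-3.2,0,0,0.03],[1,-3.25,-0.15,0,0.038],[1,0,0,-4,0],[1,0,0,-4,0],[1,0,0,-4,0],[1,0,0,-2.5,0],[1,0,0,-1.25,0],[1,0,0,0,0]]' 25; python3 -m inch '[[1,0,0,0,0],[0,0,0,0,0],[0,0,0,0,0],[0,0,0,0,0],[0,0,0,0,0],[0,0,0,0,0],[0,0,0,0,0]]' 25
```

```text
clock: 3.9
tool_pos: [418.3, 248.1, 41.5]
tool_rot: [[-0.995, 0.1, -0.002], [0.1, 0.995, -0.002], [0.002, -0.002, -1.0]]
ft_force: [0.6, -0.2, 0.6]
finger_gap: 0.994
gripper_force: 0.0
clock: 4.6
tool_pos: [419.5, 247.8, 42.8]
tool_rot: [[-0.995, 0.102, 0.0], [0.102, 0.995, 0.0], [-0.0, 0.0, -1.0]]
ft_force: [0.6, -0.1, -0.5]
finger_gap: 0.526
gripper_force: 0.0
```

```bash
python3 -m inch '[[0,0,0,0,0],[0,0,0,0,0],[0,0,0,0,0],[0,0,0,0,0],[0,0,0,0,0],[0,0,0,0,0],[0,0,0,0,0],[0,0,0,0,0]]' 45; python3 -m inch '[[0,0,0,1,0],[0,0,0,2,0],[0,0,0,4,0],[0,0,0,4,0],[0,0,0,4,0],[0,0,0,3,0],[0,0,0,0,0],[0,0,0,0,0]]'
```

```text
clock: 5.4
tool_pos: [419.8, 248.1, 43.1]
tool_rot: [[-0.995, 0.102, 0.001], [0.102, 0.995, 0.0], [-0.001, 0.001, -1.0]]
ft_force: [-0.6, -0.3, 5.5]
finger_gap: 0.011
gripper_force: 2.6
clock: 6.2
tool_pos: [419.5, 247.9, 223.5]
tool_rot: [[-0.995, 0.102, 0.001], [0.102, 0.995, 0.001], [-0.001, 0.001, -1.0]]
ft_force: [0.1, -0.5, -1.5]
finger_gap: 0.005
gripper_force: 0.0
```

```bash
python3 - <<'E'
from h import *
fs=[grab_frame(n) for n in("scene","side","wrist")]
a=np.hstack([cv2.resize(fs[0][200:320,300:460],(400,300)),cv2.resize(fs[1][120:240,170:330],(400,300))])
b=cv2.resize(fs[2],(400,300)); a=np.vstack([a,np.hstack([b,b*0])])
cv2.imwrite("pics/miss.png",a[:,:,::-1]); cv2.imwrite("pics/w2.png",fs[2][:,:,::-1])
E
```

```text
(no output)
```

View pics/miss.png

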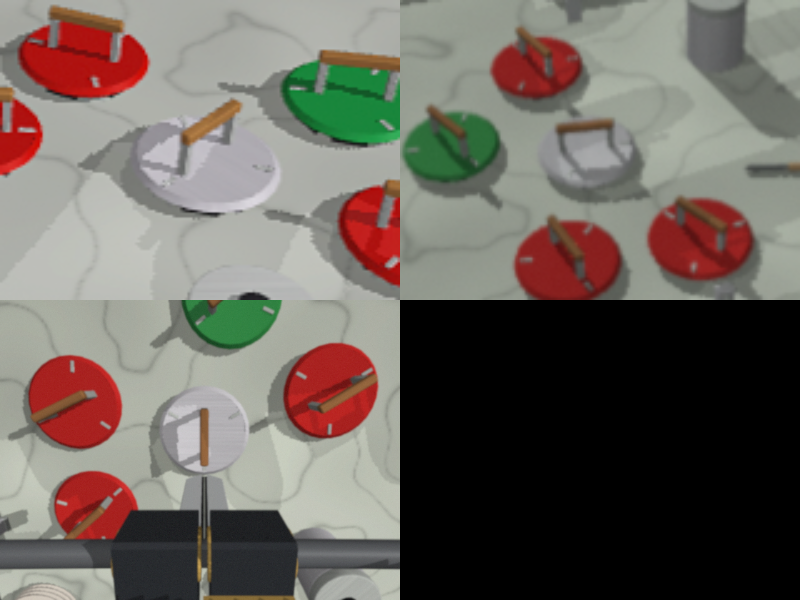

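```bash
python3 - <<'E'
from h import *
c=cam("wrist");s=read_state();print(s["tool_pos"],-c[2].T@c[3])
tp=np.array(s["tool_pos"])
print("tcp px",proj(c,[tp,tp+[0,0,19]]))
print("scene tcp",proj(cam("scene"),[tp]),"side",proj(cam("side"),[tp]))
f=cv2.imread("pics/w2.png")
hsv=cv2.cvtColor(f,cv2.COLOR_BGR2HSV); m=((hsv[...,0]<22)&(hsv[...,1]>90)).astype(np.uint8); m[:, :225]=0; m[:,345:]=0; m[:130]=0; m[240:]=0
n,l,st,ce=cv2.connectedComponentsWithStats(m); k=1+np.argmax(st[1:,4]); print(st[k])
v,u=np.nonzero(l==k)
for z in(40,68,90):
  P=np.array([onz(c,(a,b),z)[:2] for a,b in zip(u,v)]); mu=P.mean(0); w,V=np.linalg.eigh(np.cov((P-mu).T)); d=V[:,1]*np.sign(V[0,1])
  t=(P-mu)@d;q=(P-mu)@V[:,0]; print(z,"handle",mu+d*(t.max()+t.min())/2,np.degrees(np.arctan2(d[1],d[0])),np.ptp(t),np.ptp(q))
f0=grab_frame("scene");f1=grab_frame("side")
p0=proj(cam("scene"),[tp])[0].astype(int);p1=proj(cam("side"),[tp])[0].astype(int)
o=[]
for g,p in((f0,p0),(f1,p1)):
  g=g.copy();cv2.circle(g,tuple(int(i) for i in p),2,(255,0,255),-1);x,y=max(p[0]-80,0),max(p[1]-60,0);o.append(cv2.resize(g[y:y+120,x:x+160],(400,300)))
cv2.imwrite("pics/tcp.png",np.hstack(o)[:,:,::-1])
E
```

```text
[418.90381139 247.39138256 221.86993262] [348.22077656 254.59348923 425.96324136]
tcp px [[286.14762817 244.95855204]
 [286.15330704 256.92094485]]
scene tcp [[393.57853367 188.2535781 ]] side [[238.55504373 134.72284173]]
[281 153  11  79 793]
40 handle [424.77614984 246.19715097] -6.033078643659656 83.09616559799443 10.266514432129167
68 handle [419.22238144 246.80626978] -6.033078643659657 77.06789039609411 9.521722251698524
90 handle [414.85870627 247.28486314] -6.033078643659663 72.3313884517439 8.936528395645873
```

View pics/tcp.png

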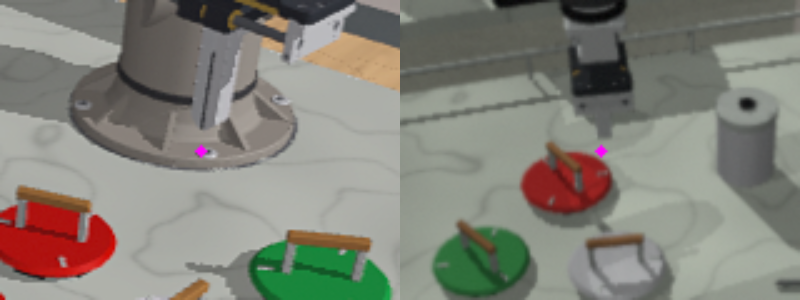

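```bash
python3 - <<'E'
from h import *
S,D=cam("scene"),cam("side");s=read_state();tp=np.array(s["tool_pos"])
a=(S,(395.2,179.5));b=(D,(240.3,129));
X=tri([a,b]);print(X,X-tp,[proj(c,[X])[0]-p for c,p in(a,b)])
f0=grab_frame("scene")[100:220,330:450];f1=grab_frame("side")[70:190,180:300]
print([proj(S,[X])[0]-[330,100],proj(D,[X])[0]-[180,70]])
cv2.imwrite("pics/tip.png",np.hstack([cv2.resize(f,(400,400),interpolation=cv2.INTER_NEAREST) for f in(f0,f1)])[:,:,::-1])
E
```

```text
[424.63986887 248.83968243 244.70482525] [ 5.59226947  1.35990938 22.81816449] [array([-0.93595398,  0.5689942 ]), array([-0.52299388, -0.48178048])]
[array([64.26404602, 80.0689942 ]), array([59.77700612, 58.51821952])]
```

View pics/tip.png

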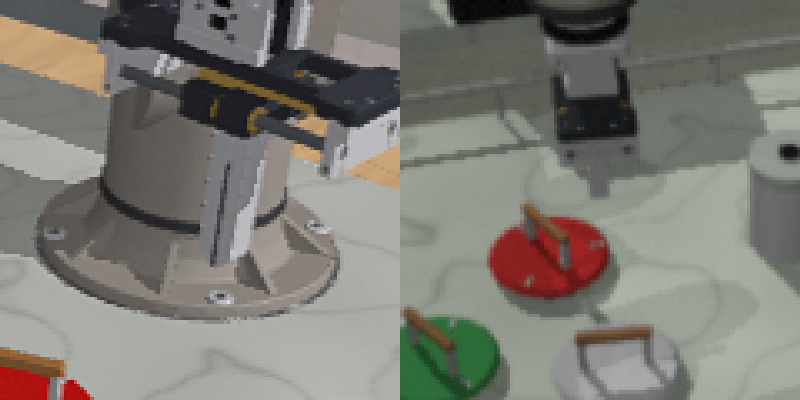

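The true fingertips sit about 22 mm above the reported TCP, by triangulation. The wrist handle length (77 vs 80 mm) agrees on direction. So the first grasp closed too high and slipped off the handle. The plate hasn't moved. I'll regrasp 21 mm lower.

```bash
python3 -m inch '[[1,0,0,0,0],[1,0,0,0,0],[1,0,0,0,0],[1,0,0,0,0],[1,0,0,0,0],[1,0,0,-4,0],[1,0,0,-4,0],[1,0,0,0,0]]'; python3 -m inch '[[1,0,0,0,0],[1,0,0,0,0],[1,0.1,0,-4,0],[1,0,0,-3,0],[1,0,0,-3,0],[0.6,0,0,-1.1,0],[0.6,0,0,-1,0],[0.3,0,0,0,0]]'; python3 -m inch '[[0.3,0,0,0,0],[0,0,0,0,0],[0,0,0,0,0],[0,0,0,0,0],[0,0,0,0,0],[0,0,0,0,0],[0,0,0,0,0],[0,0,0,0,0]]'  45
```

```text
clock: 7.35
tool_pos: [417.1, 246.1, 139.2]
tool_rot: [[-0.995, 0.102, -0.005], [0.102, 0.995, -0.005], [0.005, -0.005, -1.0]]
ft_force: [-0.6, -0.2, 1.0]
finger_gap: 0.653
gripper_force: 0.0
clock: 8.15
tool_pos: [420.8, 248.1, 22.1]
tool_rot: [[-0.995, 0.102, 0.0], [0.102, 0.995, 0.0], [-0.0, 0.0, -1.0]]
ft_force: [0.2, -0.9, 0.2]
finger_gap: 0.781
gripper_force: 0.0
clock: 8.95
tool_pos: [420.4, 247.7, 21.7]
tool_rot: [[-0.995, 0.102, -0.0], [0.102, 0.995, -0.0], [0.0, -0.0, -1.0]]
ft_force: [-0.6, 0.0, -0.3]
finger_gap: 0.121
gripper_force: 45.0
```

```bash
python3 -m inch '[[0,0,0,1,0],[0,0,0,2,0],[0,0,0,3,0],[0,0,0,4,0],[0,0,0,3,0],[0,0,0,2,0],[0,0,0,0,0],[0,0,0,0,0]]'; python3 -c "
from h import *
s=read_state();print(s['q'],s['ft_force'],s['moment'])"
```

```text
clock: 9.75
tool_pos: [420.1, 247.7, 171.4]
tool_rot: [[-0.995, 0.102, -0.0], [0.102, 0.995, 0.0], [0.0, 0.0, -1.0]]
ft_force: [0.7, 0.0, -5.6]
finger_gap: 0.122
gripper_force: 45.0
[-0.86007321  0.12493631  0.21346669  2.03520446 -0.03183527  0.98451028
  0.83845516] [ 0.65532741  0.03624916 -5.55730472] [-0.01240615 -0.01081415 -0.04144437]
```

```bash
python3 -m inch '[[0,0.5,-2,0,0.03],[0,0.9,-3.5,0,0.06],[0,0.9,-3.5,0,0.06],[0,0.9,-3.5,0,0.06],[0,0.9,-3.5,0,0.06],[0,0.9,-3.5,0,0.06],[0,0.9,-3.5,0,0.06],[0,0.9,-3.5,0,0.06]]'; python3 -m inch '[[0,0.9,-3.5,0,0.06],[0,0.9,-3.5,0,0.06],[0,0.9,-3.5,0,0.06],[0,0.7,-3.5,0,0],[0,0.5,-2,0,0],[0,0.2,-1.6,0,0],[0,0,0,0,0],[0,0,0,0,0]]'
python3 - <<'E'
from h import *
s=read_state();print(s["tool_pos"],s["q"][6],s["ft_force"])
f0=grab_frame("scene");f1=grab_frame("side")
cv2.imwrite("pics/s3.png",f0[:,:,::-1]);cv2.imwrite("pics/d3.png",f1[:,:,::-1])
for n in("scene","side"):
  for l in("plate_handle","plate_grooves"): print(n,l,[(d["pixel"],round(d["conf"],2)) for d in spot_point(n,l)[:4]])
a=cv2.resize(f0[110:260,160:300],(400,428),interpolation=cv2.INTER_CUBIC);b=cv2.resize(f1[150:300,240:380],(400,428),interpolation=cv2.INTER_CUBIC)
cv2.imwrite("pics/hov.png",np.hstack([a,b])[:,:,::-1])
E
```

```text
clock: 10.55
tool_pos: [487.6, -18.8, 170.2]
tool_rot: [[-0.939, -0.344, -0.002], [-0.344, 0.939, -0.001], [0.002, 0.0, -1.0]]
ft_force: [0.6, 0.4, -4.2]
finger_gap: 0.123
gripper_force: 45.0
clock: 11.35
tool_pos: [528.5, -193.0, 170.2]
tool_rot: [[-0.864, -0.503, -0.003], [-0.503, 0.864, 0.0], [0.002, 0.001, -1.0]]
ft_force: [-0.2, 0.9, -3.9]
finger_gap: 0.123
gripper_force: 45.0
[ 528.5284898  -192.95847264  170.24204482] 2.4868470113924253 [-0.21338487  0.8511198  -3.90942005]
scene plate_handle [([446.9, 223.8], 0.96), ([336.3, 207.1], 0.87), ([473.4, 277.3], 0.82), ([290.4, 237.9], 0.79)]
scene plate_grooves [([466.6, 297.5], 0.88), ([284.8, 257.4], 0.77), ([220.3, 169.1], 0.64), ([333.6, 227.5], 0.58)]
side plate_handle [([233.8, 216.6], 0.92), ([313.3, 236.3], 0.83), ([223.8, 135.0], 0.69), ([292.3, 204.4], 0.66)]
side plate_grooves [([226.3, 149.2], 0.96), ([237.3, 227.8], 0.91), ([316.2, 252.2], 0.88), ([190.0, 181.9], 0.74)]
```

View pics/hov.png

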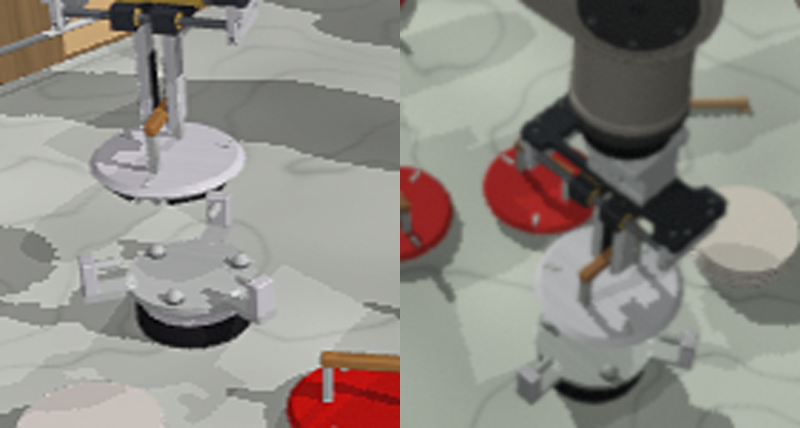

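The plate hangs above the dock, about 20 mm too far in −y (I summed the rows wrongly). I'll fit both in both fixed cameras, with shared camera bias.

```bash
cat > fit.py <<'E'
from h import *
S,D=cam("scene"),cam("side")
a=np.radians(np.arange(0,360,2.))
def rim(p):
    return np.vstack([np.c_[p[0]+r*np.cos(a),p[1]+r*np.sin(a),np.full(a.size,p[2]+z)] for r,z in((70,14),(64,8),(64,20))])
def ext(c,p):
    q=proj(c,rim(p)); return np.array([q[:,0].min(),q[:,0].max(),q[:,1].max(),q[:,1].min()])
bs=[np.array([(214.7,198.0),(221.0,213.7),(244.1,201.5)]),np.array([(313.3,280.5),(319.7,256.9),(292.6,262.6)])]
from scipy.optimize import linear_sum_assignment as L
def fit(es,p0):
    def res(v):
        P,Q,sh=v[:3],v[3:7],v[7:].reshape(2,2); o=[v[7:]/1.0]
        for c,b,e,s in zip((S,D),bs,es,sh):
            q=proj(c,pat(Q))+s; d=np.linalg.norm(b[:,None]-q[None],axis=2); i,j=L(d); o.append((b[i]-q[j]).ravel()/.3)
            x=ext(c,P)+s[[0,0,1,1]]; m=~np.isnan(e); o.append((x-e)[m]/.4)
        return np.concatenate(o)
    return least_squares(res,[*p0,529,-173,51,np.radians(30),0,0,0,0])
E
python3 - <<'E'
from fit import *
n=np.nan
for es in ([np.array([191.9,245.8,178.8,152.7]),np.array([287.3,339.1,270.1,n])],):
    r=fit(es,(528,-193,130)); v=r.x; print(np.round(v,2),"yaw",np.degrees(v[6]));print("plate-dock xy",v[:2]-v[3:5],"plate z above home",v[2]-(v[5]+2)); print(np.round(r.fun,1)); 
    C=np.linalg.inv(r.jac.T@r.jac); print(np.sqrt(np.diag(C)).round(2))
for nme in("scene","side"):
    for d in silhouettes(nme,"plate"):
        x,y,w,h=d["extent"]; print(nme,round(d["conf"],2),[x,x+w,y+h,y])
E
```

```text
[ 5.3080e+02 -1.8911e+02  1.5132e+02  5.2811e+02 -1.7407e+02  5.1600e+01
  5.2000e-01  1.0400e+00 -8.0000e-02  1.6100e+00 -1.1000e-01] yaw 29.906401507902583
plate-dock xy [  2.68469727 -15.03326558] plate z above home 97.7194865008706
[ 1.  -0.1  1.6 -0.1 -0.1  0.4  0.3 -0.9  0.5  0.4 -1.2  1.6  1.9 -2.
  0.2  0.3 -0.1  0.1  0.5 -0.2 -0.7  0.9  0.4]
[2.17 2.41 2.5  2.24 2.46 2.7  0.01 0.74 0.94 0.72 0.93]
scene 0.95 [305.7, 362.7, 238.20000000000002, 201.8]
scene 0.8 [188.8, 243.8, 182.9, 146.3]
scene 0.78 [411.7, 468.0, 256.90000000000003, 220.3]
scene 0.62 [434.5, 505.1, 318.1, 269.6]
scene 0.58 [257.3, 317.0, 271.9, 232.5]
side 0.76 [287.8, 337.5, 272.7, 228.7]
side 0.7 [204.8, 242.5, 159.2, 134.6]
side 0.67 [170.1, 210.1, 190.39999999999998, 161.7]
side 0.64 [218.1, 258.5, 240.0, 208.0]
side 0.63 [272.3, 307.1, 230.7, 198.5]
```

```bash
python3 -m inch '[[0,-0.1,0.7,0,0],[0,-0.15,0.8,-2,0],[0,0,0,-2,0],[0,0,0,-2,0],[0,0,0,0,0],[0,0,0,0,0]]'
python3 - <<'E'
from h import *
s=read_state();print(s["tool_pos"],s["q"][6],s["ft_force"])
f0=grab_frame("scene");f1=grab_frame("side")
a=cv2.resize(f0[140:240,180:280],(400,400),interpolation=cv2.INTER_CUBIC);b=cv2.resize(f1[190:290,260:360],(400,400),interpolation=cv2.INTER_CUBIC)
cv2.imwrite("pics/s4.png",f0[:,:,::-1]);cv2.imwrite("pics/d4.png",f1[:,:,::-1])
cv2.imwrite("pics/hov2.png",np.hstack([a,b])[:,:,::-1])
E
```

```text
clock: 12.35
tool_pos: [527.0, -178.0, 112.2]
tool_rot: [[-0.864, -0.504, -0.0], [-0.504, 0.864, -0.0], [0.0, 0.0, -1.0]]
ft_force: [0.9, 0.2, -4.0]
finger_gap: 0.122
gripper_force: 45.0
[ 526.96132206 -177.95909291  112.16835905] 2.497573785704269 [ 0.89133482  0.15303596 -4.03471813]
```

View pics/hov2.png

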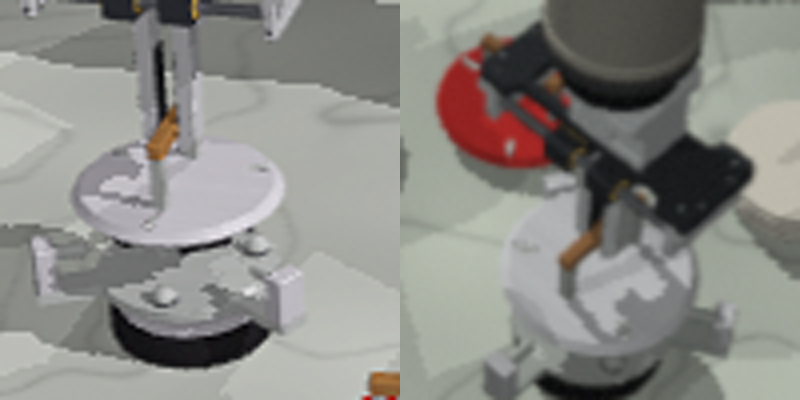

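```bash
python3 - <<'E'
from fit import *
n=np.nan
es=[np.array([198.,251.5,201,174.75]),np.array([285.75,333.75,278.5,n])]
r=fit(es,(528,-175,90)); v=r.x; print(np.round(v,2));print("plate-dock xy",v[:2]-v[3:5],"plate z above home",v[2]-(v[5]+2)); print(np.round(r.fun,1))
# dock head rim check: plate top rib/handle tri
E
```

```text
[ 5.2853e+02 -1.7539e+02  8.9500e+01  5.2837e+02 -1.7363e+02  5.1420e+01
  5.2000e-01  1.0200e+00 -2.4000e-01  1.6000e+00  1.0000e-02]
plate-dock xy [ 0.15710216 -1.76599272] plate z above home 36.08171079765263
[ 1.  -0.2  1.6  0.  -0.2  0.4  0.2 -0.9  0.3  0.5 -0.2  0.2  3.3 -3.2
  0.1  0.3 -0.2  0.1  0.4 -0.2 -2.6  2.4  0.1]
```

```bash
python3 -m inch '[[0,0,0.15,-0.5,0],[0,0,0,-1,0],[0,0,0,0,0],[0,0,0,0,0],[0,0,0,-0.2,0],[0,0,0,-0.2,0],[0,0,0,0,0]]'; for i in 1; do python3 -m inch '[[0,0,0,-0.15,0],[0,0,0,-0.15,0],[0,0,0,0,0],[0,0,0,0,0]]'; done; python3 -c "
from h import *
s=read_state();print(s['moment'],s['ft_force'])"
```

```text
clock: 13.15
tool_pos: [526.8, -176.6, 92.5]
tool_rot: [[-0.864, -0.504, -0.0], [-0.504, 0.864, -0.0], [0.0, 0.0, -1.0]]
ft_force: [0.4, -0.2, -4.3]
finger_gap: 0.123
gripper_force: 45.0
clock: 13.55
tool_pos: [527.1, -176.6, 89.8]
tool_rot: [[-0.864, -0.504, 0.0], [-0.504, 0.864, -0.0], [-0.0, -0.0, -1.0]]
ft_force: [0.6, 1.2, -3.9]
finger_gap: 0.126
gripper_force: 45.0
[ 0.14205282 -0.09826219  0.01684514] [ 0.62419196  1.24826095 -3.91839513]
```

```bash
python3 -m inch '[[0,0,0,-0.1,0],[0,0,0,-0.1,0],[0,0,0,0,0]]'; python3 -c "
from h import *
s=read_state();print(s['moment'],s['ft_force'])"; python3 -m inch '[[0,0,0,-0.1,0],[0,0,0,-0.1,0],[0,0,0,0,0]]';python3 -c "
from h import *
s=read_state();print(s['moment'],s['ft_force'])"
```

```text
clock: 13.85
tool_pos: [527.3, -176.6, 88.0]
tool_rot: [[-0.864, -0.504, 0.001], [-0.504, 0.864, 0.0], [-0.001, -0.0, -1.0]]
ft_force: [-1.0, 2.5, 1.8]
finger_gap: 0.126
gripper_force: 45.0
[ 0.6430654   0.01416269 -0.0400537 ] [-1.04908282  2.54103202  1.77712245]
clock: 14.15
tool_pos: [527.3, -176.5, 86.0]
tool_rot: [[-0.864, -0.504, 0.001], [-0.504, 0.864, 0.0], [-0.001, -0.0, -1.0]]
ft_force: [-0.8, 3.5, 3.5]
finger_gap: 0.126
gripper_force: 45.0
[ 0.943231    0.12157313 -0.08702148] [-0.79286205  3.45472865  3.54361003]
```

```bash
python3 -m inch '[[0,0,0.1,0,0],[0,0,0,0,0],[0,0,0,0,0]]'; python3 -c "
from h import *
s=read_state();print(s['moment'],s['ft_force'])"; python3 -m inch '[[0,0,0.1,0,0],[0,0,0,0,0],[0,0,0,0,0]]';python3 -c "
from h import *
s=read_state();print(s['moment'],s['ft_force'])"
```

```text
clock: 14.45
tool_pos: [527.3, -175.8, 86.0]
tool_rot: [[-0.864, -0.504, 0.001], [-0.504, 0.864, -0.0], [-0.0, -0.001, -1.0]]
ft_force: [-0.0, 1.8, 5.6]
finger_gap: 0.122
gripper_force: 45.1
[ 0.29147257 -0.06986104  0.19175447] [-0.03711064  1.82928042  5.6355368 ]
clock: 14.75
tool_pos: [527.4, -175.0, 86.2]
tool_rot: [[-0.864, -0.504, 0.001], [-0.504, 0.864, -0.001], [-0.001, -0.001, -1.0]]
ft_force: [-0.8, -0.4, 6.9]
finger_gap: 0.125
gripper_force: 45.0
[-0.34054339  0.15080081 -0.03937161] [-0.84696805 -0.36597237  6.9486541 ]
```

```bash
python3 -m inch '[[0,0,0,-0.1,0],[0,0,0,-0.1,0],[0,0,0,0,0],[0,0,0,0,0]]'; python3 -c "
from h import *
s=read_state();print(s['moment'],s['ft_force'])"; python3 -m inch '[[0,0,0,-0.1,0],[0,0,0,0,0],[0,0,0,0,0]]';python3 -c "
from h import *
s=read_state();print(s['moment'],s['ft_force'])"
```

```text
clock: 15.15
tool_pos: [527.8, -175.0, 84.3]
tool_rot: [[-0.864, -0.504, 0.002], [-0.504, 0.864, -0.001], [-0.001, -0.001, -1.0]]
ft_force: [0.2, 1.0, 6.9]
finger_gap: 0.122
gripper_force: 45.0
[ 0.27388861 -0.0292637   0.08954612] [0.17963917 1.03746893 6.87394896]
clock: 15.45
tool_pos: [527.4, -175.1, 83.2]
tool_rot: [[-0.864, -0.504, 0.001], [-0.504, 0.864, -0.001], [-0.001, -0.001, -1.0]]
ft_force: [0.2, 0.5, 6.6]
finger_gap: 0.118
gripper_force: 45.0
[-0.10246266  0.06450281 -0.08352846] [0.21245516 0.48762815 6.61710558]
```

```bash
for i in 1; do python3 -m inch '[[0,0,0,-0.1,0],[0,0,0,0,0],[0,0,0,0,0]]' | grep -E 'pos|ft'; python3 -m inch '[[0,0,0,-0.1,0],[0,0,0,0,0],[0,0,0,0,0]]'| grep -E 'pos|ft';python3 -m inch '[[0,0,0,-0.1,0],[0,0,0,0,0],[0,0,0,0,0]]'| grep -E 'pos|ft'; done
```

```text
tool_pos: [527.1, -174.9, 81.8]
ft_force: [1.4, 0.1, 0.0]
tool_pos: [526.5, -174.4, 80.3]
ft_force: [1.3, 1.0, -6.4]
tool_pos: [526.5, -174.5, 79.3]
ft_force: [0.5, 1.0, -9.9]
```

```bash
python3 -m inch '[[0,0,0,-0.1,0],[0,0,0,0,0],[0,0,0,0,0]]' | grep -E 'pos|ft'; python3 -m inch '[[0,0,0,-0.1,0],[0,0,0,0,0],[0,0,0,0,0]]'| grep -E 'pos|ft'; python3 -c "
from h import *
s=read_state();print(s['moment'],s['tool_rot'])"
```

```text
tool_pos: [526.4, -174.7, 78.4]
ft_force: [-0.4, -1.3, -13.8]
tool_pos: [526.5, -174.6, 77.4]
ft_force: [-0.3, -1.8, -17.7]
[-0.26523861 -0.10350932 -0.21929048] [[-8.63786939e-01 -5.03856353e-01 -9.48166340e-04]
 [-5.03856592e-01  8.63787320e-01  1.45393826e-05]
 [ 8.11688302e-04  4.90298789e-04 -9.99999550e-01]]
```

```bash
python3 -m inch '[[0,0,0,-0.1,0],[0,0,0,0,0],[0,0,0,0,0]]' | grep -E 'pos|ft'; python3 -m inch '[[0,0,0,-0.1,0],[0,0,0,0,0],[0,0,0,0,0]]'| grep -E 'pos|ft'
```

```text
tool_pos: [527.0, -174.4, 76.7]
ft_force: [0.0, 1.5, -12.7]
tool_pos: [527.4, -174.4, 76.2]
ft_force: [-0.8, 5.1, -1.4]
```

```bash
python3 -m inch '[[0,0,0.05,-0.05,0],[0,0,0,0,0],[0,0,0,0,0]]' | grep -E 'pos|ft'; python3 -c "
from h import *
s=read_state();print(s['moment'],s['tool_rot'])"
```

```text
tool_pos: [527.5, -174.2, 76.0]
ft_force: [-3.5, 5.1, 7.1]
[ 1.26444881  0.86746564 -0.12855388] [[-8.63736592e-01 -5.03942300e-01  1.12164386e-03]
 [-5.03942572e-01  8.63737160e-01  4.53599793e-05]
 [-9.91664296e-04 -5.26065019e-04 -9.99999370e-01]]
```

```bash
python3 -m inch '[[0.6,0,0,0,0],[0.6,0,0,0,0],[0.6,0,0,0,0],[0.6,0,0,0,0],[0.6,0,0,0,0],[0.6,0,0,0,0],[0.6,0,0,0,0],[0.6,0,0,0,0]]' | grep -E 'pos|ft|gap'; python3 -m inch '[[0.6,0,0,1,0],[0.6,0,0,3,0],[0.6,0,0,3,0],[0.6,0,0,4,0],[0.6,0,0,4,0],[0.6,0,0,0,0],[0.6,0,0,0,0]]' 
python3 - <<'E'
from fit import *
for nme,c in(("scene",S),("side",D)):
    f=grab_frame(nme); cv2.imwrite(f"pics/end_{nme}.png",f[:,:,::-1])
    print(nme,"pred handle/origin",proj(c,[[528.4,-173.6,53.4+62],[528.4,-173.6,53.4]]).round(1),"pred ext",ext(c,[528.4,-173.6,53.4]).round(1))
    for l in("plate_handle","plate"): print([(d["pixel"],round(d["conf"],2)) for d in spot_point(nme,l)[:6]])
    for d in silhouettes(nme,"plate"):
        x,y,w,h=d["extent"]; print(round(d["conf"],2),[x,x+w,y+h,y])
E
```

```text
tool_pos: [527.0, -174.2, 75.3]
ft_force: [0.1, -0.5, 0.5]
finger_gap: 0.596
clock: 19.35
tool_pos: [527.3, -174.2, 226.4]
tool_rot: [[-0.864, -0.504, 0.002], [-0.504, 0.864, 0.0], [-0.002, -0.001, -1.0]]
ft_force: [-0.1, 0.4, -0.6]
finger_gap: 0.602
gripper_force: 0.0
scene pred handle/origin [[224.1 183.8]
 [225.5 203.9]] pred ext [198.7 251.5 214.7 185.4]
[([473.8, 278.8], 0.95), ([334.6, 207.5], 0.94), ([225.7, 186.7], 0.82), ([288.5, 238.4], 0.7), ([444.5, 226.2], 0.67)]
[([288.5, 255.4], 0.8), ([439.2, 244.9], 0.77), ([332.2, 225.4], 0.75), ([228.1, 202.5], 0.66), ([466.4, 298.6], 0.64), ([264.0, 318.7], 0.35)]
0.94 [196.9, 251.5, 212.4, 177.3]
0.69 [306.3, 360.90000000000003, 240.8, 202.9]
0.65 [259.7, 319.4, 276.2, 234.2]
0.61 [435.1, 502.40000000000003, 319.8, 270.7]
0.57 [409.9, 471.4, 255.89999999999998, 220.2]
0.4 [212.3, 245.8, 231.3, 215.9]
side pred handle/origin [[308.1 254. ]
 [306.9 266.1]] pred ext [282.8 331.6 284.8 243.6]
[([186.5, 169.7], 0.89), ([224.3, 133.7], 0.81), ([234.8, 213.8], 0.79), ([307.4, 252.9], 0.73), ([290.4, 202.6], 0.72)]
[([309.4, 265.0], 0.98), ([225.2, 148.4], 0.89), ([237.3, 225.3], 0.65), ([191.9, 177.9], 0.65), ([290.8, 219.0], 0.65)]
0.95 [168.5, 209.2, 189.0, 159.1]
0.84 [285.1, 332.3, 285.9, 240.2]
0.75 [205.7, 242.39999999999998, 160.2, 131.2]
0.6 [270.4, 313.2, 228.9, 197.5]
```

```bash
python3 - <<'E'
from fit import *
O=np.array([528.4,-173.6,53.4]);d=np.array([np.cos(.5265),np.sin(.5265),0])
for nme,c in(("scene",S),("side",D)):
    f=cv2.imread(f"pics/end_{nme}.png"); h=cv2.cvtColor(f,cv2.COLOR_BGR2HSV)
    p=proj(c,[O+[0,0,62]])[0]; m=((h[...,0]<22)&(h[...,1]>90)).astype(np.uint8); k=np.zeros_like(m); x,y=p.astype(int); k[y-20:y+20,x-25:x+25]=1; m&=k
    v,u=np.nonzero(m); line=cv2.fitLine(np.c_[u,v].astype(np.float32),cv2.DIST_L2,0,.01,.01).ravel(); obs=np.degrees(np.arctan2(line[1],line[0]))%180
    out=[]
    for t in(-6,-3,0,3,6):
        dd=d*np.cos(np.radians(t))+np.array([0,0,np.sin(np.radians(t))]); q=proj(c,[O+[0,0,62]-40*dd,O+[0,0,62]+40*dd]); e=q[1]-q[0]; out.append(round(np.degrees(np.arctan2(e[1],e[0]))%180,1))
    print(nme,m.sum(),"obs",obs,"pred tilt -6..6",out)
E
```

```text
scene 95 obs 122.03917 pred tilt -6..6 [np.float64(117.1), np.float64(119.3), np.float64(121.8), np.float64(124.7), np.float64(127.9)]
side 91 obs 140.3808 pred tilt -6..6 [np.float64(142.6), np.float64(141.1), np.float64(139.8), np.float64(138.5), np.float64(137.3)]
```

The handle is level within about 1° in both cameras, and the position and height match home. I'm handing in.

```bash
python3 -c "
from station import *
print(close_job())"
```

```text
the job is handed in; nothing more can be done
None
```

The caddy plate is seated on its dock and released, with the gripper clear. The force turned from push to pull as the plungers passed, then rose again on the balls; I pressed to about 12 N. Both fixed cameras put the handle level to about 1° and the plate within a few millimetres of its home pose. I did not measure plunger travel directly. My first grasp slipped off the handle without moving the plate, and the arm did not go near the cup, canister, brush or saucers. The job is handed in and no verdict was returned.

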